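# Sort the cut sweets, then hold the wire cutter's frame open

### The arm

A 6-joint arm with a two-finger parallel gripper is mounted at the origin on a cart in front of the work surface, level with it; the furniture and walls round the work are solid. World frame = base frame: x ahead of the robot, y to its left, z up, the work surface at z = 0. Lengths are in m, angles in rad, forces in N, time in s.
With the tool pointing down it reaches from about 0.425 to 0.95 m from the base axis. Payload 3.5 kg.
Tool frame: the origin (TCP) lies between the finger pads, 19 mm behind the fingertips; this is the grasp point; z points along the fingers, y is the line along which they close (so a half turn about z gives the same grasp; the last joint's range is limited). The gripper opens to 85 mm and grips with 20 to 120 N. Pads are 22 mm wide; open, the fingers measure 114 mm over their backs; the gripper's body (76 mm by 85 mm) begins 54 mm behind the grasp point. The pads swing forward as they close: fully open they stand 13 mm farther back than shut.
Start: joints at [-1.393, 0.286, 1.577, -0, 1.279, -0.15], TCP at [0.217, -0.639, 0.25] pointing down, gripper open.
Joint ranges: [-2.77, 2.77], [-0.9, 2.22], [0.21, 2.48], [-1.53, 4.67], [0.24, 2.81], [-2.84, 2.84]. Speed limits (rad/s): [2.79, 2.79, 3.14, 3.14, 3.14, 3.14].

### API

Orientations are given as a unit quaternion [x, y, z, w].
In Python, from plant import ctrl gives the robot as it stands.
- The arm moves only by the tool send_rows, never from a script. Its argument "series" is a list that holds one entry, the list of rows, each a list of 7 numbers: the shift along the tool's x, y, z in cm, then the turn, a rotation vector about the tool's x, y, z in rad, then the opening, from -1 (shut) to 1 (fully open). In form: [[[x, y, z, rx, ry, rz, jaw], ...]]. A call has 1 to 10 rows; each row shifts and turns the commanded pose from where the row before left it, along the tool's axes as they then stand; what a row does not reach is not made up. A row lasts 1/8 s, in which the tool goes at most 62.5 mm and 10.7 degrees, less where a joint would pass 70% of its speed; a pose out of reach is approached as far as the arm can. A call is refused whole if a number of a shift passes 6.25 or a number of a turn 0.188, either way. A call with a gripper value outside its range is refused whole. The fingers move at their own pace and stop on an object; "force" is the grip in N (left out, the last holds). Time passes only in rows, so rows that do not move let the fingers close. It gives the time, the measured TCP pose, the force, the opening and the grip force at its end, in the units of the state.
- ctrl.get_state(): the state, without advancing time (a new reading comes with each control period).
- ctrl.read_camera(name): name is "scene" or "top"; returns a dict with "img" (384x512x3 uint8, red, green, blue), "fx", "fy", "cx", "cy" (pixels), "R" (3x3) and "t" (3): a world point X has camera coordinates R X + t. Camera axes: x right, y down, z forward; pixel columns grow to the right and rows downward; lengths in m; the calibration is good to about 2 mm. A picture is of the moment at which its call begins. There is no depth.
- ctrl.sign_off(): hands the job in; it is judged then, once.
The state is a dict: "time": time; "qpos": joint angles; "dq": joint speeds; "joint_efforts": joint torques, N m; "eef_pos": TCP position; "tcp_rot": TCP orientation; "contact_force": force on the tool from outside, world axes, zero at the start; "wrist_torque": the same for the moment, N m; "opening": opening from 0.0 (shut) to 1.0 (fully open); "finger_force": force on a finger pad.
Only numpy, scipy, OpenCV 4.12 (cv2) and the standard library are available. Lean on these libraries where they do the work, as an engineer would, in place of code of your own. Each camera call takes 0.05 s, during which the arm holds its last target. There are 200 camera calls.

### The job

We are about to cut the next bar, so clear the three loose sweets off the counter first: set the two white pieces down in the blue tray and the dark cube in the steel tray, each with the one of its kind that is already there, without dropping them in. Then lift the wire cutter's hinged frame by its black grip and hold it open at 50 degrees so that I can slide the bar in; it falls shut by itself, so never let it drop, and finish while still holding it there. Leave everything else on the counter where it is.

Things in the scene. Friction and masses are not known exactly. Their poses are not given: they have to be found in the camera images.
- harp_frame (a joint): Opening angle of the cutter's hinged wire frame, rad: 0 = shut, level over the bed; grows as the grip end is lifted; stop at 1.2; 50 degrees is 0.873. About 0.5 kg (+-25%); falls shut unless held; lifting at the grip takes about 3 N. Two flat aluminium side arms 193 mm apart, seven fine wires between two cross bars, the front one 50 mm behind the grip's axis.
- grip (a point): Centre of the black grip: round tube 22 mm thick, 106 mm long, along the cutter's y, at the robot-side end of the frame. Shut: 68 mm above the counter, free all round and below. At 50 degrees: 249 mm up, 144 mm (level) in front of the hinge line. It can turn between flat finger pads, so the tool may keep pointing down as the frame swings.
- hinge (a point): Middle of the frame's hinge line, at the far end of the cutter, 50 mm above the counter; the line runs along the cutter's y axis. Grip centre: 245 mm from it along the frame and 18 mm above the frame's plane.
- cutter: Wire cutter, white plastic base 250 x 214 mm with a slotted bed (top 44 mm high), fixed to the counter. Origin on the counter under the bed; x points from the grip to the hinge (away from the robot, turned by its yaw), z up. Hinge at (125, 0, 50) mm, grip when shut at (-120, 0, 68) mm.
- tray_blue: Blue plastic tray for the white pieces, fixed, 130 (x) x 170 (y) x 28 mm, walls 4 mm, floor 4 mm, rolled rim up to 31 mm. Origin at the centre of its underside. The piece already in it sits about 58 mm from the centre towards -y; the rest is free.
- tray_steel: Plain steel tray for the dark cube, same size and shape as the blue one; the cube already in it sits about 58 mm from the centre towards -y.
- white_a: White sweet with reddish spots: two cut pieces side by side as one rigid block, 34 (x) x 38 (y) x 30 mm, 36 g. Origin at the centre of its underside; pinch across its x (34 mm).
- white_b: A second white sweet like white_a.
- dark: Dark brown jelly cube, 20 (x) x 24 (y) x 17 mm, 12 g, rigid. Origin at the centre of its underside; pinch across its x (20 mm).
- white_there: A white sweet that already lies in the blue tray; it stays in it.
- dark_there: A dark cube that already lies in the steel tray; it stays in it.
- tape: a bystander on the counter, leave it alone: roll of tape lying flat, 104 mm wide, 25 mm high.
- brush: a bystander on the counter, leave it alone: pastry brush lying flat, 44 x 180 x 13 mm.

How it is judged:
By the outcome, as a careful person would: the job done as asked, in the order asked, and still so for the second after the job is handed in, while the arm keeps its last pose, push and grip.
It also fails if it takes over 69 s, if anything falls off the work surface, if the arm or the gripper's body presses on something with over 40 N, if the wrist force passes 120 N, or if a joint passes its speed limit or range.

## Working session

There is one attempt and no reset: what is moved stays moved. The work goes in short steps, Python scripts to look and compute and a tool call to move; the robot and the scene stay as the last step left them, time stands still between calls to the robot, and variables do not carry over. Pictures are saved under pics/ and viewed, at most 10 in all, crops included, and the job is handed in when it is done.

Besides the shell and the picture viewer there is one more tool, called after "Emit:" by a JSON object that holds its "api" and its "payload", one argument or row to a line. send_rows: Moves the arm, as the interface text tells. Its arguments: {"type":"object","properties":{"series":{"type":"array"},"force":{"type":"number"}},"required":["series"]}

```bash
mkdir -p pics; python3 - <<'E'
from plant import ctrl
import cv2,numpy as np
for n in("scene","top"):
    c=ctrl.read_camera(n); cv2.imwrite(f"pics/{n}0.png",cv2.resize(c["img"][:,:,::-1],(800,600),interpolation=cv2.INTER_CUBIC))
    print(n,c["fx"],c["fy"],c["cx"],c["cy"],np.round(c["R"],4).tolist(),np.round(c["t"],4).tolist(),(-np.array(c["R"]).T@c["t"]).round(3))
s=ctrl.get_state();print(s)
E
```

```text
scene 358.4740930763077 358.4740930763077 255.075899161292 185.18811426830587 [[-0.8736, -0.4863, 0.0178], [-0.2327, 0.3853, -0.8929], [0.4274, -0.7842, -0.4498]] [0.4719, 0.2208, 0.7594] [0.139 0.74  0.53 ]
top 490.05295099139965 490.05295099139965 256.2704206121331 192.85146747884653 [[0.0069, -1.0, 0.002], [-0.997, -0.007, -0.0767], [0.0767, -0.0014, -0.9971]] [-0.0749, 0.5906, 1.22] [ 0.496 -0.069  1.262]
{'time': 0.1, 'qpos': array([-1.39298017e+00,  2.87105626e-01,  1.57809405e+00, -2.77072782e-05,
        1.27860913e+00, -1.50022418e-01]), 'dq': array([-0.00117513, -0.00212109, -0.00255409, -0.00036656, -0.00138574,
       -0.0012667 ]), 'joint_efforts': array([ 1.56127528e-03, -4.07298052e+01, -2.93700296e+01, -1.00817174e-04,
        3.43009699e-03,  1.34595012e-06]), 'eef_pos': array([ 0.21725187, -0.63846706,  0.24873207]), 'tcp_rot': array([ 9.86594029e-01,  1.63190053e-01, -2.86590355e-05, -1.10778357e-03]), 'contact_force': array([-0.43524061, -0.40788117,  0.31530116]), 'wrist_torque': array([ 0.03462345, -0.04029381, -0.02781151]), 'finger_force': 0.0, 'opening': 0.9970917917402052}
```

View pics/scene0.png

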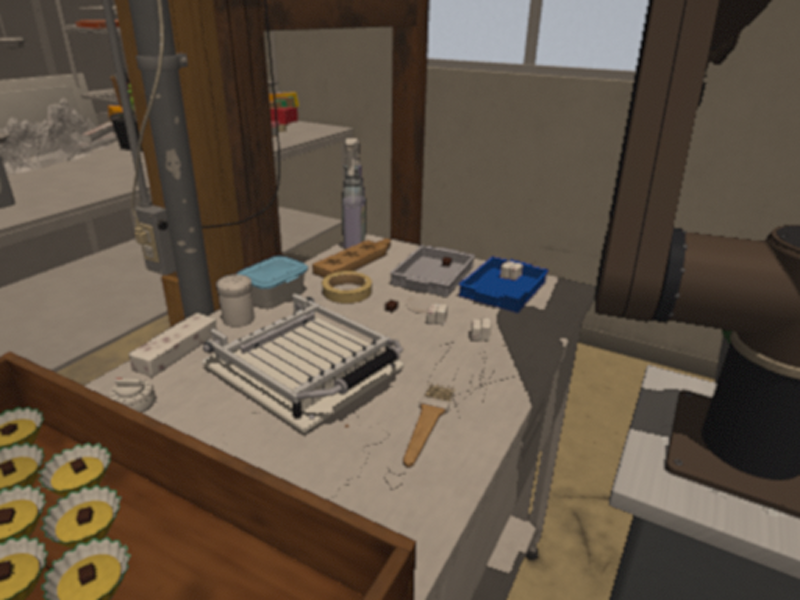

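View pics/top0.png

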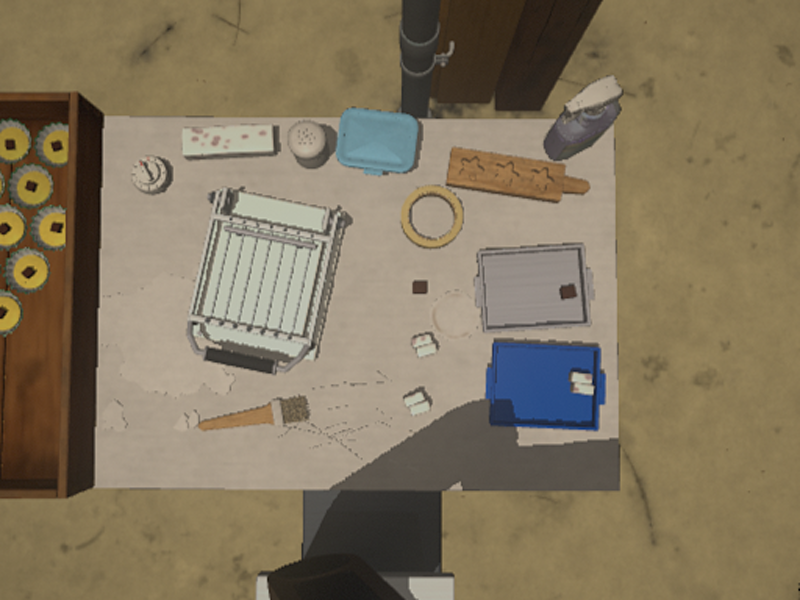

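The scene view shows the whites at about (437,313) and (481,329), the loose dark cube at (391,305), the steel tray at (432,270), the blue tray at (503,283) and the grip at (370,370). In the top view the whites are at (425,345) and (417,402), the dark cube at (420,287), steel tray (534,287), blue tray (546,385), grip (240,360) and brush (255,413).

Next I'll zoom in on the small things and on the grip.

```bash
cat > h.py <<'E'
from plant import ctrl
import cv2,numpy as np
def ray(c,u,v):
    R=np.array(c["R"]);d=R.T@np.array([(u-c["cx"])/c["fx"],(v-c["cy"])/c["fy"],1]);return -R.T@np.array(c["t"]),d/np.linalg.norm(d)
def plane(c,u,v,z):
    o,d=ray(c,u,v);return o+d*(z-o[2])/d[2]
def tri(c1,p1,c2,p2):
    o,d=ray(c1,*p1);q,e=ray(c2,*p2)
    s=np.linalg.lstsq(np.stack([d,-e],1),q-o,rcond=None)[0]
    a,b=o+s[0]*d,q+s[1]*e
    return (a+b)/2,np.linalg.norm(a-b)
def proj(c,X):
    p=np.array(c["R"])@X+np.array(c["t"]);return np.array([c["fx"]*p[0]/p[2]+c["cx"],c["fy"]*p[1]/p[2]+c["cy"]])
def crop(c,u,v,w,k):
    i=c["img"][int(v-w/2):int(v+w/2),int(u-w/2):int(u+w/2),::-1]
    return cv2.resize(i,(int(w*k),int(w*k)),interpolation=cv2.INTER_NEAREST)
E
python3 - <<'E'
from h import *
t=ctrl.read_camera("top");s=ctrl.read_camera("scene")
k=1/1.5625
A=[crop(t,425*k,345*k,26,10),crop(t,417*k,402*k,26,10),crop(t,420*k,287*k,26,10)]
B=[crop(s,437*k,313*k,26,10),crop(s,481*k,329*k,26,10),crop(s,391*k,305*k,26,10)]
cv2.imwrite("pics/z.png",np.vstack([np.hstack(A),np.hstack(B)]))
for c in(t,s): print(c["img"].shape)
E
```

```text
(384, 512, 3)
(384, 512, 3)
```

View pics/z.png

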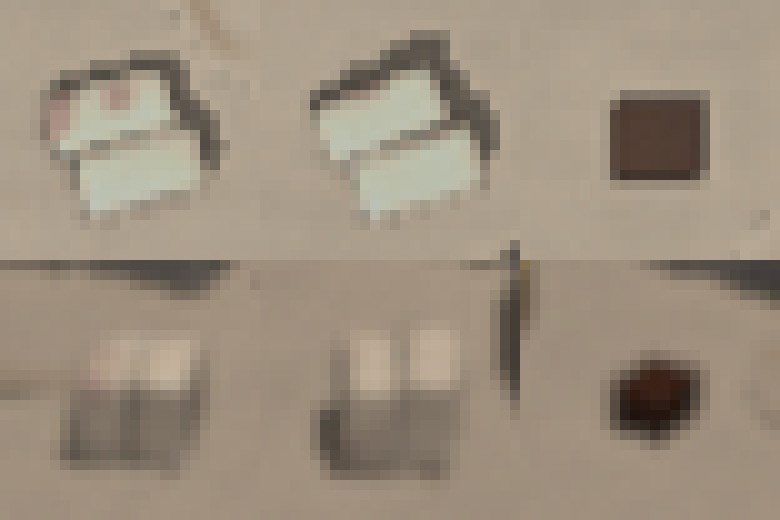

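The top crops show each white block as two strips about 13x6 px, with the groove along the long side, so the pinch line is the groove direction. The dark cube is 9x8 px and almost square to the axes. The scene crops show the lit tops above shaded sides.

Next I measure positions.

```bash
cat > m.py <<'E'
from h import *
t=ctrl.read_camera("top");s=ctrl.read_camera("scene");k=1/1.5625
def blob(c,f,u,v,w,fill=False):
    i=c["img"].astype(int);m=f(i[...,0],i[...,1],i[...,2]).astype(np.uint8)
    z=np.zeros_like(m);u,v=int(u),int(v);z[v-w:v+w,u-w:u+w]=m[v-w:v+w,u-w:u+w]
    if fill: z=cv2.morphologyEx(z,cv2.MORPH_CLOSE,np.ones((3,3),np.uint8))
    n,l,st,ce=cv2.connectedComponentsWithStats(z);j=1+st[1:,4].argmax();ys,xs=np.where(l==j)
    return np.stack([xs,ys],1).astype(np.float32)
def rect(P): return cv2.minAreaRect(P)
def report(n,Pt,Ps,z):
    rt=rect(Pt);X,e=tri(t,Pt.mean(0),s,Ps.mean(0))
    b=cv2.boxPoints(rt);W=np.array([plane(t,*q,z) for q in b]);E=np.diff(np.vstack([W,W[:1]]),axis=0)[:2]
    print(n,"tri",X.round(4),"gap",round(e,4),"plane",plane(t,*rt[0],z).round(4),"mean",plane(t,*Pt.mean(0),z).round(4),"n",len(Pt),len(Ps),"edges",[(round(float(np.hypot(*d[:2])),3),round(float(np.degrees(np.arctan2(d[1],d[0])))%180,1)) for d in E])
if __name__=="__main__":
    wt=lambda r,g,b:(g>=r)&(r>165)
    dk=lambda r,g,b:(r+g+b<240)
    for n,(a,b),(p,q) in(("wA",(425,345),(437,310)),("wB",(417,402),(481,326))):
        ws=lambda r,g,b:(r>160)
        i=s["img"];x,y=int(p*k),int(q*k);
        Ps=blob(s,lambda r,g,b:(r+g+b>3*154),p*k,q*k-1,8,True)
        report(n,blob(t,wt,a*k,b*k,11,True),Ps,.03); print(Ps.min(0),Ps.max(0))
        print(i[y-8:y+12:1,x-8:x+9].sum(2)//3)
    report("dark",blob(t,dk,420*k,287*k,9),blob(s,dk,391*k,305*k,8),.017)
    report("there",blob(t,wt,582*k,382*k,13,True),blob(s,lambda r,g,b:(r>150),511*k,269*k,10,True),.034)
    report("darkthere",blob(t,dk,568*k,292*k,9),blob(s,dk,446*k,261*k,6),.021)
    bl=lambda r,g,b:(b>r+40)&(b>g+25)
    report("blue",blob(t,bl,546*k,385*k,45,True),blob(s,bl,503*k,283*k,35,True),.03)
    report("grip",blob(t,dk,240*k,360*k,30),blob(s,dk,370*k,370*k,25),.07)
E
python3 m.py
```

```text
wA tri [ 0.5163 -0.1077  0.0289] gap 0.0012 plane [ 0.518  -0.1076  0.03  ] mean [ 0.5168 -0.1074  0.03  ] n 66 40 edges [(0.026, 108.8), (0.024, 18.7)]
[276. 194.] [285. 199.]
[[143 143 142 143 143 142 143 141 140 138 137 125 110 107 110 122 139]
 [142 142 142 142 142 142 142 143 143 143 144 142 139 139 140 141 143]
 [142 141 142 142 142 142 142 142 142 142 142 142 142 144 145 144 144]
 [142 142 141 142 142 141 141 144 144 142 141 141 140 143 144 144 144]
 [142 142 142 141 143 145 149 154 154 150 150 151 151 152 149 144 145]
 [142 142 140 139 143 152 159 165 163 160 163 165 167 167 156 143 144]
 [141 141 139 141 146 152 158 164 158 156 167 171 173 169 150 134 142]
 [140 139 135 141 153 158 162 163 155 156 169 174 175 165 139 127 141]
 [135 134 132 137 148 156 162 159 151 157 170 176 176 158 127 123 141]
 [131 130 126 128 134 141 150 140 128 139 154 162 163 144 113 120 140]
 [135 129 117 111 112 120 127 115 100 112 120 128 132 117 102 119 140]
 [141 130 114 110 110 114 115 103  93 105 108 112 113 103  97 120 139]
 [141 124 106 109 113 116 113 100  93 106 110 110 110 101 102 125 140]

[... 2168 characters left out ...]
017 ] mean [ 0.6155 -0.1007  0.017 ] n 71 49 edges [(0.02, 90.4), (0.018, 0.3)]
there tri [ 0.4605 -0.3604  0.0309] gap 0.002 plane [ 0.4617 -0.3612  0.034 ] mean [ 0.4616 -0.3593  0.034 ] n 75 37 edges [(0.018, 119.8), (0.037, 29.5)]
darkthere tri [ 0.6096 -0.342   0.0219] gap 0.0002 plane [ 0.6106 -0.3421  0.021 ] mean [ 0.6098 -0.3421  0.021 ] n 80 75 edges [(0.025, 90.4), (0.02, 179.4)]
blue tri [ 0.46   -0.3068  0.0073] gap 0.0003 plane [ 0.4569 -0.3028  0.03  ] mean [ 0.4608 -0.3024  0.03  ] n 3268 1047 edges [(0.132, 177.0), (0.191, 87.5)]
grip tri [0.4937 0.1776 0.0719] gap 0.0037 plane [0.4956 0.1792 0.07  ] mean [0.4953 0.1788 0.07  ] n 387 402 edges [(0.022, 170.1), (0.107, 79.1)]
```

Heights agree with the text: white tops read 29 and 28 mm, the block in the tray 31, and the grip 72. I'll refine the white angles with upsampled crops, then measure the steel tray.

```bash
python3 - <<'E'
from m import *
K=8
def sub(u,v,w,f,z):
    u,v=int(u),int(v);i=cv2.resize(t["img"][v-w:v+w,u-w:u+w],None,fx=K,fy=K,interpolation=cv2.INTER_CUBIC).astype(int)
    m=cv2.morphologyEx(f(i[...,0],i[...,1],i[...,2]).astype(np.uint8),cv2.MORPH_CLOSE,np.ones((13,13),np.uint8))
    n,l,st,ce=cv2.connectedComponentsWithStats(m);j=1+st[1:,4].argmax();ys,xs=np.where(l==j)
    P=np.stack([u-w+(xs+.5)/K-.5,v-w+(ys+.5)/K-.5],1)
    W=np.array([plane(t,*p,z)[:2] for p in P[::3]]).astype(np.float32)
    r=cv2.minAreaRect(W);print(np.round(r[0],4),np.round(r[1],4),round(r[2],1),"mean",W.mean(0).round(4))
print(t["img"][224,250],t["img"][221,272],t["img"][217,265],t["img"][217,271])
for th in (0,4):
  for p in((425,345),(417,402),(582,382)): sub(p[0]*k,p[1]*k,13,lambda r,g,b:((g>=r-th)|(b>g-6))&(r>150),.03)
sub(420*k,287*k,9,lambda r,g,b:r+g+b<300,.017)
sub(568*k,292*k,9,lambda r,g,b:r+g+b<240,.021)
# steel: greyish (low saturation) vs beige counter
i=t["img"].astype(int);a,b=int(534*k),int(287*k);print(i[b,a],i[b,a-60],i[b,a-35:a-28].tolist())
P=blob(t,lambda r,g,b:(r-b<14),534*k,287*k,48,True);r=rect(P);W=np.array([plane(t,*q,.03)[:2] for q in cv2.boxPoints(r)]);print("steel",W.round(3).tolist(),W.mean(0).round(4))
P=blob(t,lambda r,g,b:(b>r+40)&(b>g+25),546*k,385*k,45,True);r=rect(P);W=np.array([plane(t,*q,.03)[:2] for q in cv2.boxPoints(r)]);print("blue",W.round(3).tolist(),W.mean(0).round(4))
cv2.imwrite("pics/t.png",cv2.resize(i[150:285,300:395,::-1].astype(np.uint8),None,fx=4,fy=4,interpolation=cv2.INTER_NEAREST))
E
```

```text
[176 162 144] [168 158 139] [156 134 121] [173 154 139]
[ 0.5123 -0.1113] [0.0123 0.0265] 16.0 mean [ 0.5114 -0.11  ]
[ 0.42   -0.1017] [0.0123 0.0283] 20.4 mean [ 0.4201 -0.1019]
[ 0.4601 -0.3619] [0.0385 0.0218] 21.6 mean [ 0.4603 -0.3614]
[ 0.5189 -0.1077] [0.0311 0.0294] 24.3 mean [ 0.5172 -0.109 ]
[ 0.4265 -0.0979] [0.0313 0.0325] 26.5 mean [ 0.4266 -0.0972]
[ 0.4606 -0.3627] [0.0403 0.0247] 25.5 mean [ 0.4604 -0.3622]
[ 0.616  -0.1015] [0.0215 0.0239] 0.3 mean [ 0.6158 -0.1014]
[ 0.6102 -0.3418] [0.022  0.0255] 10.6 mean [ 0.6098 -0.3419]
[150 141 136] [175 161 142] [[150, 142, 135], [143, 135, 129], [155, 148, 141], [124, 118, 116], [100, 94, 89], [152, 144, 137], [149, 141, 135]]
steel [[0.676, -0.187], [0.689, -0.375], [0.555, -0.381], [0.543, -0.195]] [ 0.6158 -0.2845]
blue [[0.395, -0.204], [0.527, -0.211], [0.519, -0.402], [0.387, -0.394]] [ 0.4571 -0.3028]
```

View pics/t.png

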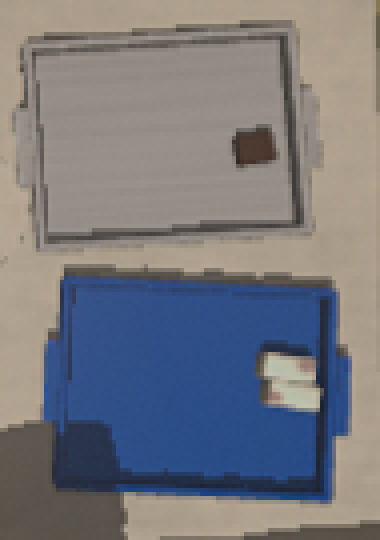

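In the crop, the steel tray's centre is near (165,135) and the blue tray's near (195,385). Each piece already there sits at the right (-y) side: cube at (255,147), white at (290,382). Steel tray yaw is about +4 deg, blue about -2.4 deg.

I'll go above white_b first.

Emit:
{"api": "send_rows", "payload": {
  "series": [
    [[3.73,-4.44,0,0,0,0,0.5],[3.73,-4.44,0,0,0,0,0.5],[3.73,-4.44,0,0,0,0,0.5],[3.73,-4.44,0,0,0,0,0.5],[3.73,-4.44,0,0,0,0,0.5],[3.73,-4.44,0,0,0,0,0.5],[3.73,-4.44,0,0,0,0,0.5],[3.73,-4.44,0,0,0,0,0.5],[3.73,-4.44,0,0,0,0,0.5],[3.73,-4.44,0,0,0,-0.028,0.5]]
  ],
  "force": 25
}}

```text
time: 1.65
eef_pos: [0.428, -0.0968, 0.2506]
tcp_rot: [0.984, 0.177, 0.001, 0.0]
contact_force: [1.0, -0.9, 0.3]
opening: 0.748
finger_force: 0.0
```

```bash
cat > go.py <<'E'
# usage: go.py x y z yawx : shift (tool axes, cm) and turn (rad) from the present measured pose
import sys;from plant import ctrl;import numpy as np
from scipy.spatial.transform import Rotation as R
s=ctrl.get_state();r=R.from_quat(s["tcp_rot"]);p=np.array(s["eef_pos"]);M=r.as_matrix()
print("t",round(s["time"],2),"p",p.round(4),"yaw",np.degrees(np.arctan2(M[1,0],M[0,0])).round(1),"z",M[:,2].round(3),"open",round(s["opening"]*85,1),"ff",round(s["finger_force"],1),"F",np.round(s["contact_force"],1),"q",np.round(s["qpos"],2))
a=[float(x) for x in sys.argv[1:]]
for i in range(0,len(a),4):
    q=np.array(a[i:i+3]);y=np.radians(a[i+3]);T=R.from_matrix([[np.cos(y),np.sin(y),0],[np.sin(y),-np.cos(y),0],[0,0,-1]])
    print("shift",(r.inv().apply(q-p)*100).round(2),"turn",(r.inv()*T).as_rotvec().round(3)); r,p=T,q
E
python3 go.py .4268 -.098 .025 20.4
```

```text
t 1.65 p [ 0.428  -0.0968  0.2506] yaw 20.4 z [ 0.001 -0.001 -1.   ] open 63.6 ff 0.0 F [ 1.  -0.9  0.3] q [-0.45 -0.26  2.13  0.    1.27  0.76]
shift [-0.18  0.04 22.55] turn [ 0.001 -0.001  0.   ]
```

Emit:
{"api": "send_rows", "payload": {
  "series": [
    [[-0.18,0.04,5,0,0,0,0.5],[0,0,6,0,0,0,0.5],[0,0,6,0,0,0,0.5],[0,0,4,0,0,0,0.5],[0,0,1.5,0,0,0,0.5],[0,0,0,0,0,0,0.5]]
  ]
}}

```text
time: 2.4
eef_pos: [0.426, -0.0996, 0.025]
tcp_rot: [0.984, 0.177, -0.0, -0.0]
contact_force: [-0.1, 0.6, 0.9]
opening: 0.751
finger_force: 0.0
```

Emit:
{"api": "send_rows", "payload": {
  "series": [
    [[0,0,0,0,0,0,-0.6],[0,0,0,0,0,0,-0.6],[0,0,0,0,0,0,-0.6],[0,0,0,0,0,0,-0.6]]
  ],
  "force": 25
}}

```text
time: 2.9
eef_pos: [0.4278, -0.1005, 0.0271]
tcp_rot: [0.984, 0.177, 0.002, 0.001]
contact_force: [0.4, -0.3, 7.0]
opening: 0.436
finger_force: 26.0
```

```bash
python3 go.py
```

```text
t 2.9 p [ 0.4278 -0.1005  0.0271] yaw 20.4 z [ 0.004 -0.002 -1.   ] open 37.1 ff 26.0 F [ 0.4 -0.3  7. ] q [-0.46  0.09  2.27  0.    0.77  0.75]
```

Emit:
{"api": "send_rows", "payload": {
  "series": [
    [[0,0,-3,0,0,0,-0.6],[0,0,-5,0,0,0,-0.6],[0,0,-4.5,0,0,0,-0.6],[0,0,0,0,0,0,-0.6]]
  ]
}}

```text
time: 3.4
eef_pos: [0.4287, -0.1008, 0.1548]
tcp_rot: [0.984, 0.177, 0.004, 0.003]
contact_force: [-0.2, 0.1, -0.2]
opening: 0.436
finger_force: 25.4
```

```bash
python3 go.py .459 -.251 .15 20.4  .459 -.251 .15 87.6 .459 -.251 .035 87.6
```

```text
t 3.4 p [ 0.4287 -0.1008  0.1548] yaw 20.4 z [ 0.009 -0.005 -1.   ] open 37.1 ff 25.4 F [-0.2  0.1 -0.2] q [-0.46 -0.15  2.22 -0.    1.06  0.75]
shift [-2.39 15.13  0.58] turn [ 0.008 -0.007 -0.   ]
shift [0. 0. 0.] turn [ 0.     0.    -1.173]
shift [ 0.   0.  11.5] turn [0. 0. 0.]
```

Emit:
{"api": "send_rows", "payload": {
  "series": [
    [[-0.6,3.78,0,0.008,-0.007,0,-0.6],[-0.6,3.78,0,0,0,0,-0.6],[-0.6,3.78,0,0,0,0,-0.6],[-0.6,3.78,0,0,0,0,-0.6]]
  ]
}}

```text
time: 3.9
eef_pos: [0.4555, -0.2503, 0.1477]
tcp_rot: [0.984, 0.177, -0.005, -0.004]
contact_force: [-0.1, -0.1, -0.0]
opening: 0.439
finger_force: 25.4
```

Emit:
{"api": "send_rows", "payload": {
  "series": [
    [[0,0,0,0,0,-0.168,-0.6],[0,0,0,0,0,-0.168,-0.6],[0,0,0,0,0,-0.168,-0.6],[0,0,0,0,0,-0.168,-0.6],[0,0,0,0,0,-0.168,-0.6],[0,0,0,0,0,-0.168,-0.6],[0,0,0,0,0,-0.165,-0.6],[0,0,0,0,0,0,-0.6]]
  ]
}}

```text
time: 4.9
eef_pos: [0.4555, -0.2491, 0.1479]
tcp_rot: [0.722, 0.691, -0.002, -0.006]
contact_force: [-0.4, -0.8, -1.5]
opening: 0.439
finger_force: 25.4
```

```bash
python3 go.py .459 -.251 .038 87.6
```

```text
t 4.9 p [ 0.4555 -0.2491  0.1479] yaw 87.5 z [-0.011  0.007 -1.   ] open 37.3 ff 25.4 F [-0.4 -0.8 -1.5] q [-0.7   0.06  2.03 -0.    1.06 -0.65]
shift [-0.24  0.49 10.99] turn [-0.011 -0.006 -0.002]
```

Emit:
{"api": "send_rows", "payload": {
  "series": [
    [[-0.24,0.45,0,-0.011,-0.006,0,-0.6],[0,0,5,0,0,0,-0.6],[0,0,4,0,0,0,-0.6],[0,0,2,0,0,0,-0.6],[0,0,0,0,0,0,-0.6],[0,0,0,0,0,0,-0.6]]
  ]
}}

```text
time: 5.65
eef_pos: [0.4614, -0.253, 0.0401]
tcp_rot: [0.722, 0.692, 0.0, 0.002]
contact_force: [0.1, -0.5, -0.3]
opening: 0.436
finger_force: 25.4
```

```bash
python3 go.py .459 -.251 .031 87.6
```

```text
t 5.65 p [ 0.4614 -0.253   0.0401] yaw 87.6 z [ 0.003 -0.003 -1.   ] open 37.0 ff 25.4 F [ 0.1 -0.5 -0.3] q [-0.69  0.24  2.07 -0.    0.83 -0.65]
shift [ 0.19 -0.25  0.91] turn [ 0.003  0.002 -0.001]
```

Emit:
{"api": "send_rows", "payload": {
  "series": [
    [[0,0,0.6,0,0,0,-0.6],[0,0,0.3,0,0,0,-0.6],[0,0,0,0,0,0,-0.6],[0,0,0,0,0,0,-0.6]]
  ]
}}

```text
time: 6.15
eef_pos: [0.4612, -0.2529, 0.0311]
tcp_rot: [0.722, 0.692, 0.0, 0.002]
contact_force: [-1.0, 0.4, 5.5]
opening: 0.438
finger_force: 26.0
```

Emit:
{"api": "send_rows", "payload": {
  "series": [
    [[0,0,0,0,0,0,0.15],[0,0,0,0,0,0,0.15],[0,0,-2,0,0,0,0.15],[0,0,-5,0,0,0,0.5],[0,0,-5,0,0,0,0.5],[0,0,0,0,0,0,0.5]]
  ]
}}

```text
time: 6.9
eef_pos: [0.463, -0.2542, 0.155]
tcp_rot: [0.722, 0.692, 0.001, 0.006]
contact_force: [-0.3, 0.9, -0.1]
opening: 0.755
finger_force: 0.0
```

```bash
python3 - <<'E'
from m import *
cv2.imwrite("pics/p1.png",cv2.resize(t["img"][150:285,240:395,::-1],None,fx=4,fy=4,interpolation=cv2.INTER_NEAREST))
E
python3 go.py .5185 -.1085 .15 87.6 .5185 -.1085 .15 16 .5185 -.1085 .029 16
```

```text
t 7.0 p [ 0.4604 -0.2521  0.1501] yaw 87.6 z [ 0.002 -0.002 -1.   ] open 63.6 ff 0.0 F [-0.2 -0.3  0. ] q [-0.69  0.06  2.03 -0.    1.05 -0.65]
shift [14.59  5.2  -0.  ] turn [ 0.002  0.001 -0.   ]
shift [0. 0. 0.] turn [0.   0.   1.25]
shift [ 0.   0.  12.1] turn [0. 0. 0.]
```

View pics/p1.png

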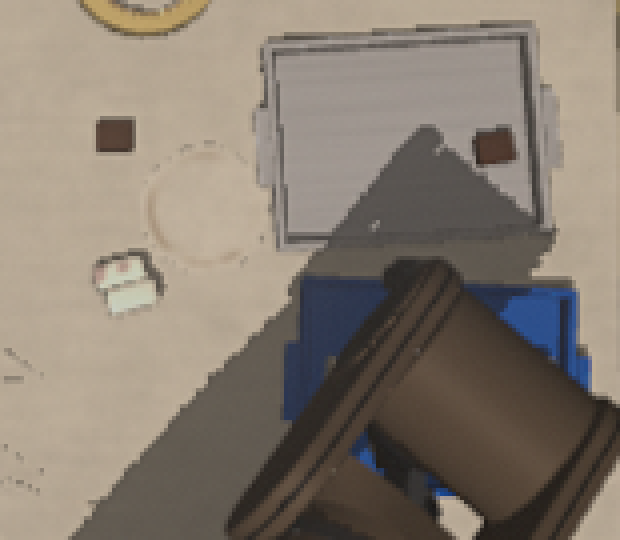

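The arm hides the blue tray in this view. White_a at (127,283) and the dark cube at (115,135) haven't moved. On to white_a.

Emit:
{"api": "send_rows", "payload": {
  "series": [
    [[4.86,1.73,0,0,0,0,0.5],[4.86,1.73,0,0,0,0,0.5],[4.87,1.74,0,0,0,0,0.5],[0,0,0,0,0,0.179,0.5],[0,0,0,0,0,0.179,0.5],[0,0,0,0,0,0.179,0.5],[0,0,0,0,0,0.179,0.5],[0,0,0,0,0,0.178,0.5],[0,0,0,0,0,0.178,0.5],[0,0,0,0,0,0.178,0.5]]
  ]
}}

```text
time: 8.25
eef_pos: [0.517, -0.108, 0.1471]
tcp_rot: [0.991, 0.136, -0.002, -0.001]
contact_force: [0.1, 0.6, 0.2]
opening: 0.751
finger_force: 0.0
```

Emit:
{"api": "send_rows", "payload": {
  "series": [
    [[0,0,4,0,0,0,0.5],[0,0,4,0,0,0,0.5],[0,0,0,0,0,0,0.5]]
  ]
}}

```text
time: 8.62
eef_pos: [0.5143, -0.107, 0.0645]
tcp_rot: [0.99, 0.139, -0.005, -0.002]
contact_force: [-1.3, -0.6, -0.7]
opening: 0.75
finger_force: 0.0
```

```bash
python3 go.py .5185 -.1085 .029 16
```

```text
t 8.62 p [ 0.5143 -0.107   0.0645] yaw 16.0 z [-0.01   0.004 -1.   ] open 63.8 ff 0.0 F [-1.3 -0.6 -0.7] q [-0.4   0.2   2.06 -0.    0.89  0.89]
shift [0.39 0.28 3.54] turn [-0.006  0.009 -0.001]
```

Emit:
{"api": "send_rows", "payload": {
  "series": [
    [[0,0,3,0,0,0,0.5],[0,0,1.1,0,0,0,0.5],[0,0,0,0,0,0,0.5],[0,0,0,0,0,0,0.5]]
  ]
}}

```text
time: 9.12
eef_pos: [0.5196, -0.1092, 0.0303]
tcp_rot: [0.99, 0.139, 0.001, 0.001]
contact_force: [-0.3, -0.3, -0.1]
opening: 0.754
finger_force: 0.0
```

Emit:
{"api": "send_rows", "payload": {
  "series": [
    [[0,0,0,0,0,0,-0.6],[0,0,0,0,0,0,-0.6],[0,0,0,0,0,0,-0.6],[0,0,0,0,0,0,-0.6]]
  ]
}}

```text
time: 9.62
eef_pos: [0.5197, -0.1092, 0.0302]
tcp_rot: [0.99, 0.139, 0.001, 0.001]
contact_force: [-0.6, -0.6, 5.6]
opening: 0.434
finger_force: 26.1
```

```bash
python3 go.py .4585 -.305 .15 16
```

```text
t 9.62 p [ 0.5197 -0.1092  0.0302] yaw 16.0 z [ 0.003 -0.002 -1.   ] open 36.9 ff 26.1 F [-0.6 -0.6  5.6] q [-0.4   0.27  2.06 -0.    0.81  0.89]
shift [-11.24  17.17 -11.95] turn [ 0.003 -0.002 -0.   ]
```

Emit:
{"api": "send_rows", "payload": {
  "series": [
    [[0,0,-3,0,0,0,-0.6],[0,0,-5,0,0,0,-0.6],[0,0,-4,0,0,0,-0.6],[-2.81,4.29,0,0,0,0,-0.6],[-2.81,4.29,0,0,0,0,-0.6],[-2.81,4.29,0,0,0,0,-0.6],[-2.81,4.3,0,0,0,0,-0.6]]
  ]
}}

```text
time: 10.5
eef_pos: [0.4568, -0.3057, 0.1487]
tcp_rot: [0.99, 0.139, 0.0, 0.0]
contact_force: [0.5, 0.0, -0.3]
opening: 0.435
finger_force: 25.4
```

Emit:
{"api": "send_rows", "payload": {
  "series": [
    [[0,0,0,0,0,-0.179,-0.6],[0,0,0,0,0,-0.179,-0.6],[0,0,0,0,0,-0.179,-0.6],[0,0,0,0,0,-0.179,-0.6],[0,0,0,0,0,-0.178,-0.6],[0,0,0,0,0,-0.178,-0.6],[0,0,0,0,0,-0.178,-0.6],[0,0,5,0,0,0,-0.6],[0,0,4,0,0,0,-0.6],[0,0,0,0,0,0,-0.6]]
  ]
}}

```text
time: 11.75
eef_pos: [0.4553, -0.3022, 0.0552]
tcp_rot: [0.722, 0.692, -0.0, -0.004]
contact_force: [-0.1, -0.2, 0.5]
opening: 0.437
finger_force: 25.4
```

Emit:
{"api": "send_rows", "payload": {
  "series": [
    [[0,0,0,0,0,0,-0.6],[0,0,0,0,0,0,-0.6]]
  ]
}}

```text
time: 12.0
eef_pos: [0.4592, -0.306, 0.0616]
tcp_rot: [0.722, 0.692, 0.0, 0.003]
contact_force: [0.6, -0.2, 0.5]
opening: 0.434
finger_force: 25.4
```

```bash
python3 - <<'E'
from h import *
s=ctrl.read_camera("scene");u,v=proj(s,np.array([.46,-.3,.03]));cv2.imwrite("pics/p2.png",crop(s,u,v,90,6))
E
python3 go.py .4585 -.305 .034 87.6
```

```text
t 12.05 p [ 0.4591 -0.3059  0.0615] yaw 87.6 z [ 0.004 -0.004 -1.   ] open 37.0 ff 25.4 F [0.4 0.6 0.2] q [-0.77  0.25  2.   -0.    0.88 -0.73]
shift [ 0.1  -0.08  2.75] turn [ 0.004  0.004 -0.   ]
```

View pics/p2.png

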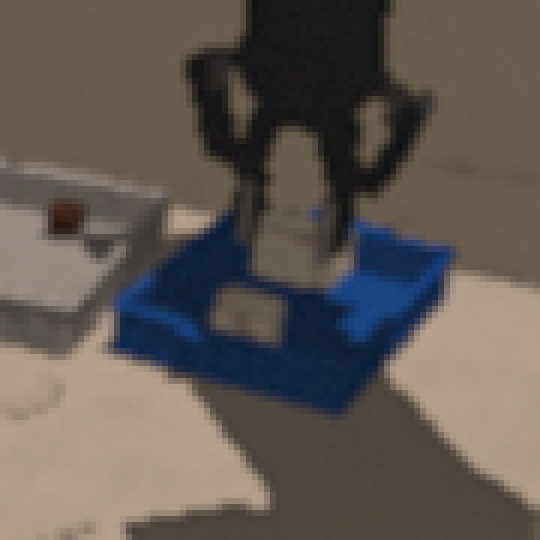

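The first white sits in the tray at (248,315), with the held one above and behind it at (305,245), clear of it. Lowering.

Emit:
{"api": "send_rows", "payload": {
  "series": [
    [[0,0,1.6,0,0,0,-0.6],[0,0,0.6,0,0,0,-0.6],[0,0,0.5,0,0,0,-0.6],[0,0,0,0,0,0,-0.6],[0,0,0,0,0,0,-0.6]]
  ]
}}

```text
time: 12.68
eef_pos: [0.4579, -0.3048, 0.034]
tcp_rot: [0.722, 0.692, -0.0, -0.0]
contact_force: [-4.4, 3.4, 13.5]
opening: 0.441
finger_force: 25.7
```

Emit:
{"api": "send_rows", "payload": {
  "series": [
    [[0,0,0,0,0,0,0.15],[0,0,0,0,0,0,0.15],[0,0,-2,0,0,0,0.15],[0,0,-5,0,0,0,0.1],[0,0,-4.5,0,0,0,0.1],[0,0,0,0,0,0,0.1],[0,0,0,0,0,0,0.1]]
  ]
}}

```text
time: 13.55
eef_pos: [0.4574, -0.3043, 0.1463]
tcp_rot: [0.722, 0.692, 0.0, 0.0]
contact_force: [-0.5, 0.3, -1.0]
opening: 0.551
finger_force: 0.0
```

```bash
python3 go.py .616 -.1015 .15 89.8 .616 -.1015 .025 89.8
```

```text
t 13.55 p [ 0.4574 -0.3043  0.1463] yaw 87.6 z [ 0. -0. -1.] open 46.8 ff 0.0 F [-0.5  0.3 -1. ] q [-0.77  0.12  1.97  0.    1.05 -0.73]
shift [20.92 15.   -0.37] turn [ 0.     0.    -0.039]
shift [ 0.   0.  12.5] turn [0. 0. 0.]
```

Emit:
{"api": "send_rows", "payload": {
  "series": [
    [[4.18,3,0,0,0,-0.039,0.1],[4.3,2.8,0,0,0,0,0.1],[4.3,2.84,0,0,0,0,0.1],[4.3,2.84,0,0,0,0,0.1],[4.3,2.84,0,0,0,0,0.1],[0,0,4,0,0,0,0.1],[0,0,4,0,0,0,0.1],[0,0,0,0,0,0,0.1],[0,0,0,0,0,0,0.1]]
  ]
}}

```text
time: 14.68
eef_pos: [0.6034, -0.0928, 0.0671]
tcp_rot: [0.708, 0.706, -0.0, 0.001]
contact_force: [0.3, -0.3, 0.9]
opening: 0.548
finger_force: 0.0
```

```bash
python3 go.py .616 -.1015 .024 89.8
```

```text
t 14.68 p [ 0.6034 -0.0928  0.0671] yaw 89.8 z [ 0.001 -0.001 -1.   ] open 46.6 ff 0.0 F [ 0.3 -0.3  0.9] q [-0.32  0.36  1.85 -0.    0.93 -0.31]
shift [-0.86  1.26  4.31] turn [0.001 0.001 0.   ]
```

Emit:
{"api": "send_rows", "payload": {
  "series": [
    [[-0.86,1.26,0,0,0,0,0.1],[0,0,2.3,0,0,0,0.1],[0,0,1.5,0,0,0,0.1],[0,0,0.5,0,0,0,0.1],[0,0,0,0,0,0,0.1],[0,0,0,0,0,0,0.1]]
  ]
}}

```text
time: 15.42
eef_pos: [0.6166, -0.1015, 0.025]
tcp_rot: [0.708, 0.706, 0.0, 0.002]
contact_force: [0.4, -0.2, -0.1]
opening: 0.554
finger_force: 0.0
```

Emit:
{"api": "send_rows", "payload": {
  "series": [
    [[0,0,0,0,0,0,-0.9],[0,0,0,0,0,0,-0.9],[0,0,0,0,0,0,-0.9],[0,0,0,0,0,0,-0.9]]
  ],
  "force": 20
}}

```text
time: 15.92
eef_pos: [0.6165, -0.1015, 0.0249]
tcp_rot: [0.708, 0.706, 0.0, 0.001]
contact_force: [0.1, 0.1, 4.8]
opening: 0.224
finger_force: 23.0
```

```bash
python3 go.py .616 -.270 .15 89.8 .616 -.270 .15 94
```

```text
t 15.93 p [ 0.6165 -0.1015  0.0249] yaw 89.8 z [ 0.003 -0.002 -1.   ] open 19.0 ff 23.0 F [0.1 0.1 4.8] q [-0.32  0.45  1.82 -0.    0.87 -0.32]
shift [-16.88   0.03 -12.48] turn [0.003 0.002 0.001]
shift [0. 0. 0.] turn [ 0.     0.    -0.073]
```

Emit:
{"api": "send_rows", "payload": {
  "series": [
    [[0,0,-3,0,0,0,-0.9],[0,0,-5,0,0,0,-0.9],[0,0,-4,0,0,0,-0.9],[-5.9,0,0,0,0,0,-0.9],[-6,0,0,0,0,0,-0.9],[-6,0,0,0,0,-0.073,-0.9],[0,0,0,0,0,0,-0.9]]
  ]
}}

```text
time: 16.8
eef_pos: [0.6145, -0.2844, 0.1441]
tcp_rot: [0.684, 0.73, -0.0, 0.001]
contact_force: [0.2, 1.1, -0.1]
opening: 0.229
finger_force: 22.6
```

Emit:
{"api": "send_rows", "payload": {
  "series": [
    [[0,0,5,0,0,0,-0.9],[0,0,4,0,0,0,-0.9],[0,0,1.5,0,0,0,-0.9],[0,0,0,0,0,0,-0.9],[0,0,0,0,0,0,-0.9]]
  ]
}}

```text
time: 17.42
eef_pos: [0.6169, -0.2807, 0.0417]
tcp_rot: [0.682, 0.732, 0.0, 0.003]
contact_force: [-0.2, -0.6, -0.2]
opening: 0.227
finger_force: 22.6
```

```bash
python3 go.py .616 -.28 .029 94
```

```text
t 17.43 p [ 0.6169 -0.2807  0.0417] yaw 94.0 z [ 0.004 -0.003 -1.   ] open 19.3 ff 22.6 F [-0.2 -0.6 -0.2] q [-0.58  0.51  1.69 -0.    0.94 -0.65]
shift [ 0.08 -0.09  1.27] turn [0.004 0.004 0.001]
```

Emit:
{"api": "send_rows", "payload": {
  "series": [
    [[0,0,0.8,0,0,0,-0.9],[0,0,0.3,0,0,0,-0.9],[0,0,0.2,0,0,0,-0.9],[0,0,0,0,0,0,-0.9],[0,0,0,0,0,0,-0.9]]
  ]
}}

```text
time: 18.05
eef_pos: [0.6159, -0.2805, 0.0288]
tcp_rot: [0.682, 0.731, -0.0, 0.001]
contact_force: [-3.5, 1.9, 8.5]
opening: 0.231
finger_force: 23.6
```

Emit:
{"api": "send_rows", "payload": {
  "series": [
    [[0,0,0,0,0,0,-0.2],[0,0,0,0,0,0,-0.2],[0,0,-2,0,0,0,-0.2],[0,0,-5,0,0,0,-0.2],[0,0,-6,0,0,0,-0.2],[0,0,-5,0,0,0,0.1],[0,0,0,0,0,0,0.1],[0,0,0,0,0,0,0.1]]
  ]
}}

```text
time: 19.05
eef_pos: [0.615, -0.2799, 0.207]
tcp_rot: [0.682, 0.731, 0.0, 0.001]
contact_force: [-0.6, 0.2, -0.2]
opening: 0.549
finger_force: 0.0
```

```bash
python3 go.py .494 .178 .20 94 .494 .178 .2 79.1
```

```text
t 19.05 p [ 0.615  -0.2799  0.207 ] yaw 94.0 z [ 0.002 -0.002 -1.   ] open 46.6 ff 0.0 F [-0.6  0.2 -0.2] q [-0.58  0.32  1.61 -0.    1.2  -0.65]
shift [46.53 -8.87  0.6 ] turn [0.002 0.002 0.   ]
shift [0. 0. 0.] turn [0.   0.   0.26]
```

Emit:
{"api": "send_rows", "payload": {
  "series": [
    [[5.8,-1.1,0,0,0,0,0.1],[5.8,-1.1,0,0,0,0,0.1],[5.8,-1.1,0,0,0,0,0.1],[5.8,-1.1,0,0,0,0,0.1],[5.8,-1.1,0,0,0,0,0.1],[5.8,-1.1,0,0,0,0,0.1],[5.8,-1.1,0,0,0,0,0.1],[5.9,-1.17,0,0,0,0,0.1],[0,0,0,0,0,0.13,0.1],[0,0,0,0,0,0.13,0.1]]
  ]
}}

```text
time: 20.3
eef_pos: [0.4924, 0.1785, 0.2032]
tcp_rot: [0.772, 0.636, -0.002, -0.0]
contact_force: [-0.2, 0.1, -0.2]
opening: 0.545
finger_force: 0.0
```

```bash
python3 - <<'E'
from h import *
t=ctrl.read_camera("top");s=ctrl.read_camera("scene")
u,v=proj(s,np.array([.49,.18,.10]))
a=cv2.resize(t["img"][150:285,240:395,::-1],(400,348),interpolation=cv2.INTER_NEAREST)
b=crop(s,u,v,87,4)
cv2.imwrite("pics/p3.png",np.hstack([a,b]))
E
python3 go.py .494 .178 .2 79.1
```

```text
t 20.4 p [0.4928 0.1778 0.2035] yaw 79.2 z [-0.003 -0.002 -1.   ] open 47.0 ff 0.0 F [0.8 0.7 0.4] q [ 0.15 -0.    1.99 -0.    1.16  0.34]
shift [0.05 0.11 0.35] turn [-0.002  0.003  0.001]
```

View pics/p3.png

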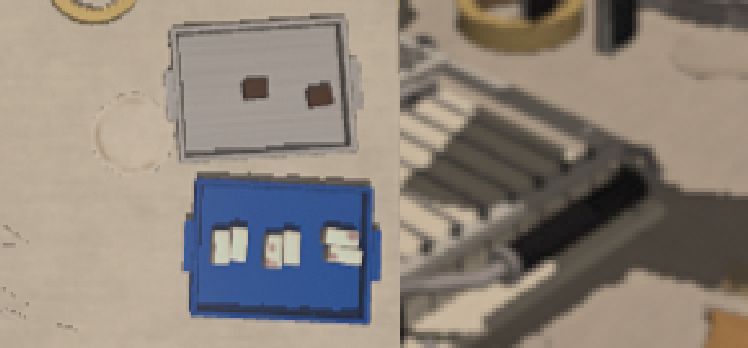

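Everything lies well in the trays: the dark cubes at (255,88) and (319,95), the whites at (230,245), (282,249) and (342,246). The gripper is above the grip, which spans (510,250) to (650,175) in the right half.

Next I descend to the grip.

Emit:
{"api": "send_rows", "payload": {
  "series": [
    [[0.1,0.2,3,0,0,0,0.1],[0,0,4,0,0,0,0.1],[0,0,3.5,0,0,0,0.1],[0,0,1.5,0,0,0,0.1],[0,0,0.8,0,0,0,0.1],[0,0,0,0,0,0,0.1],[0,0,0,0,0,0,0.1]]
  ]
}}

```text
time: 21.28
eef_pos: [0.4976, 0.1782, 0.079]
tcp_rot: [0.771, 0.637, 0.001, 0.002]
contact_force: [1.3, -0.0, -0.4]
opening: 0.554
finger_force: 0.0
```

```bash
python3 go.py .4945 .1785 .071 79.1
```

```text
t 21.27 p [0.4976 0.1782 0.079 ] yaw 79.1 z [ 0.004 -0.001 -1.   ] open 47.1 ff 0.0 F [ 1.3 -0.  -0.4] q [ 0.15  0.18  2.05 -0.    0.91  0.34]
shift [-0.03 -0.31  0.8 ] turn [0.004 0.    0.001]
```

Emit:
{"api": "send_rows", "payload": {
  "series": [
    [[0,-0.15,0.8,0,0,0,0.1],[0,0,0,0,0,0,0.1],[0,0,0,0,0,0,-1],[0,0,0,0,0,0,-1],[0,0,0,0,0,0,-1],[0,0,0,0,0,0,-1]]
  ],
  "force": 40
}}

```text
time: 22.02
eef_pos: [0.4946, 0.1784, 0.0699]
tcp_rot: [0.771, 0.637, -0.0, 0.0]
contact_force: [-4.7, -0.2, 6.5]
opening: 0.241
finger_force: 39.7
```

```bash
python3 - <<'E'
import numpy as np
from plant import ctrl
p=np.array(ctrl.get_state()["eef_pos"]);y=np.radians(-10.9)
c0=np.array([.245,.018]);a0=0
def lvl(a): # horizontal distance before hinge, height over hinge
    return np.array([.245*np.cos(a)-.018*np.sin(a),.245*np.sin(a)+.018*np.cos(a)])
last=lvl(0)
for a in np.arange(2.5,50.1,2.5):
    l=lvl(np.radians(a)); d=l-last; last=l
    print(a,"tool y",round(-d[0]*100,2),"tool z",round(-d[1]*100,2))
h=p[:2]+.245*np.array([np.cos(y),np.sin(y)]);e=h-lvl(np.radians(50))[0]*np.array([np.cos(y),np.sin(y)])
print("end",e.round(4),"rise",(lvl(np.radians(50))-lvl(0)).round(4))
E
python3 go.py
```

```text
2.5 tool y 0.1 tool z -1.07
5.0 tool y 0.15 tool z -1.06
7.5 tool y 0.19 tool z -1.05
10.0 tool y 0.24 tool z -1.04
12.5 tool y 0.29 tool z -1.03
15.0 tool y 0.33 tool z -1.02
17.5 tool y 0.37 tool z -1.0
20.0 tool y 0.42 tool z -0.99
22.5 tool y 0.46 tool z -0.97
25.0 tool y 0.5 tool z -0.95
27.5 tool y 0.54 tool z -0.92
30.0 tool y 0.58 tool z -0.9
32.5 tool y 0.62 tool z -0.87
35.0 tool y 0.66 tool z -0.85
37.5 tool y 0.7 tool z -0.82
40.0 tool y 0.73 tool z -0.78
42.5 tool y 0.76 tool z -0.75
45.0 tool y 0.8 tool z -0.72
47.5 tool y 0.83 tool z -0.68
50.0 tool y 0.86 tool z -0.65
end [0.5941 0.1592] rise [-0.1013  0.1813]
t 22.02 p [0.4946 0.1784 0.0699] yaw 79.1 z [-0.    -0.001 -1.   ] open 20.5 ff 39.7 F [-4.7 -0.2  6.5] q [ 0.15  0.19  2.06 -0.    0.89  0.34]
```

Emit:
{"api": "send_rows", "payload": {
  "series": [
    [[0,0.1,-1.07,0,0,0,-1],[0,0.15,-1.06,0,0,0,-1],[0,0.19,-1.05,0,0,0,-1],[0,0.24,-1.04,0,0,0,-1],[0,0.29,-1.03,0,0,0,-1],[0,0.33,-1.02,0,0,0,-1],[0,0.37,-1.0,0,0,0,-1],[0,0.42,-0.99,0,0,0,-1],[0,0,0,0,0,0,-1]]
  ]
}}

```text
time: 23.15
eef_pos: [0.514, 0.1745, 0.1533]
tcp_rot: [0.771, 0.637, -0.002, -0.001]
contact_force: [-9.1, 2.2, 0.3]
opening: 0.242
finger_force: 39.4
```

```bash
python3 go.py
```

```text
t 23.15 p [0.514  0.1745 0.1533] yaw 79.1 z [-0.004 -0.002 -1.   ] open 20.5 ff 39.4 F [-9.1  2.2  0.3] q [ 0.14  0.1   1.98 -0.    1.07  0.33]
```

Emit:
{"api": "send_rows", "payload": {
  "series": [
    [[0,0.44,-0.97,0,0,0,-1],[0,0.48,-0.95,0,0,0,-1],[0,0.52,-0.92,0,0,0,-1],[0,0.56,-0.9,0,0,0,-1],[0,0.6,-0.87,0,0,0,-1],[0,0.64,-0.85,0,0,0,-1],[0,0,0,0,0,0,-1]]
  ]
}}

```text
time: 24.02
eef_pos: [0.5452, 0.1683, 0.2094]
tcp_rot: [0.771, 0.637, -0.003, -0.001]
contact_force: [-13.5, 0.8, 5.4]
opening: 0.244
finger_force: 39.1
```

Emit:
{"api": "send_rows", "payload": {
  "series": [
    [[0,0.68,-0.82,0,0,0,-1],[0,0.71,-0.78,0,0,0,-1],[0,0.74,-0.75,0,0,0,-1],[0,0.78,-0.72,0,0,0,-1],[0,0.83,-0.68,0,0,0,-1],[0,0.86,-0.65,0,0,0,-1],[0,0,0,0,0,0,-1],[0,0,0,0,0,0,-1]]
  ]
}}

```text
time: 25.02
eef_pos: [0.5913, 0.1594, 0.2572]
tcp_rot: [0.771, 0.637, -0.001, 0.001]
contact_force: [-14.7, -0.8, 13.7]
opening: 0.243
finger_force: 40.3
```

```bash
python3 - <<'E'
from h import *
t=ctrl.read_camera("top");s=ctrl.read_camera("scene")
cv2.imwrite("pics/p4.png",np.hstack([cv2.resize(s["img"][80:290,110:310,::-1],(400,420)),cv2.resize(t["img"][80:290,100:300,::-1],(400,420))]))
E
python3 go.py .594 .159 .251 79.1
```

```text
t 25.12 p [0.5913 0.1594 0.2572] yaw 79.1 z [-0.001 -0.003 -1.   ] open 20.1 ff 40.3 F [-14.2  -1.2  14.4] q [ 0.1   0.15  1.73 -0.    1.27  0.29]
shift [0.01 0.27 0.62] turn [-0.     0.003  0.001]
```

View pics/p4.png

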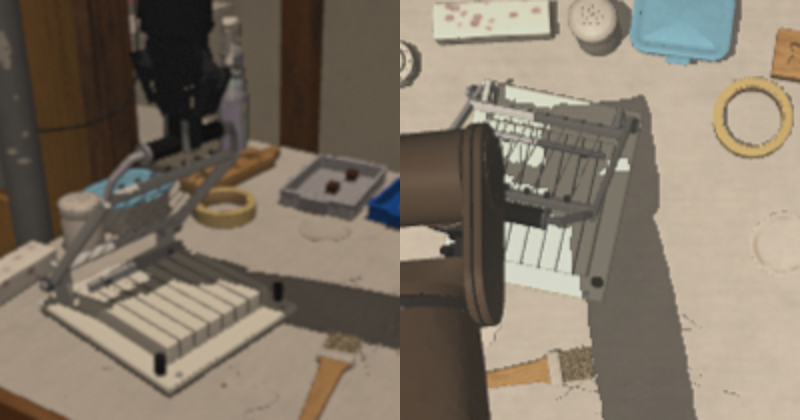

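The frame is up: the grip is in the pads at (190,140) in the scene half. In the top half, its free right end is at about (545,217). The TCP reads 6 mm high against the arc, so I'll check the true angle from both views.

```bash
python3 - <<'E'
from h import *
t=ctrl.read_camera("top");s=ctrl.read_camera("scene")
a,b=tri(t,(172.5,188.5),s,(221,145));print("grip right end",a.round(4),round(b,4))
y=np.radians(-10.9);ex=np.array([np.cos(y),np.sin(y)])
for g0 in((.4946,.1784),(.4937,.1776)):
    h=np.array(g0)+.245*ex;d=(h-a[:2])@ex;print("angle",np.degrees(np.arctan2(a[2]-.05,d)-np.arctan2(.018,.245)).round(1),"r",np.hypot(d,a[2]-.05).round(4), "lateral",((a[:2]-h)@np.array([-ex[1],ex[0]])).round(3))
A=cv2.resize(s["img"][125:185,170:250,::-1],None,fx=5,fy=5,interpolation=cv2.INTER_CUBIC)
B=cv2.resize(t["img"][165:225,140:220,::-1],None,fx=5,fy=5,interpolation=cv2.INTER_CUBIC)
cv2.imwrite("pics/p5.png",np.hstack([A,B]))
E
```

```text
grip right end [0.5797 0.1029 0.2436] 0.0052
angle 48.6 r 0.2432 lateral -0.058
angle 48.7 r 0.2428 lateral -0.057
```

View pics/p5.png

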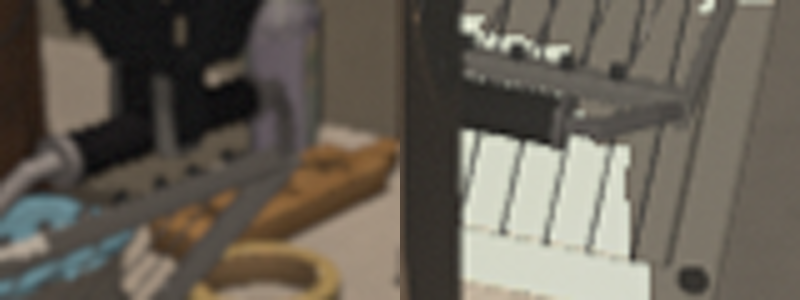

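```bash
python3 - <<'E'
from h import *
t=ctrl.read_camera("top");s=ctrl.read_camera("scene")
y=np.radians(-10.9);ex=np.array([np.cos(y),np.sin(y),0]);ez=np.array([0,0,1.])
H=np.array([.4946,.1782,.05])+.245*ex
def ang(c,u,v):
    o,d=ray(c,u,v);f=lambda s:np.array([-(o+s*d-H)@ex,(o+s*d-H)[2]])
    S=np.linspace(.2,2,40001);P=np.stack([f(0)[0]+S*(-(d@ex)),f(0)[1]+S*d[2]]);r=np.hypot(*P)
    i=np.where(np.diff(np.sign(r-.2457)))[0]
    return [(np.degrees(np.arctan2(P[1,j],P[0,j])).round(1)-4.2,P[:,j].round(3),((o+S[j]*d-H)@np.array([-ex[1],ex[0],0])).round(3)) for j in i]
for p in((165,188.2),(172,188.6)):print("top",ang(t,*p))
for p in((221,144.6),(190,154)):print("scene",ang(s,*p))
E
python3 go.py
```

```text
top [(np.float64(48.8), array([0.148, 0.196]), np.float64(-0.041)), (np.float64(-62.800000000000004), array([ 0.128, -0.21 ]), np.float64(0.039))]
top [(np.float64(49.4), array([0.146, 0.198]), np.float64(-0.056)), (np.float64(-63.6), array([ 0.125, -0.211]), np.float64(0.019))]
scene [(np.float64(48.199999999999996), array([0.15 , 0.195]), np.float64(-0.059)), (np.float64(-181.7), array([-0.245, -0.011]), np.float64(-0.449))]
scene [(np.float64(49.099999999999994), array([0.147, 0.197]), np.float64(0.03)), (np.float64(-183.29999999999998), array([-0.246, -0.004]), np.float64(-0.292))]
t 25.32 p [0.5913 0.1594 0.2571] yaw 79.1 z [-0.001 -0.003 -1.   ] open 20.5 ff 40.3 F [-13.8  -0.4  14. ] q [ 0.1   0.15  1.73 -0.    1.27  0.29]
```

Both views and the TCP's level distance from the hinge (146 mm) give about 49.1 deg. I'll nudge up about 0.9 deg and ease the radial load a little.

Emit:
{"api": "send_rows", "payload": {
  "series": [
    [[0,0.07,-0.23,0,0,0,-1],[0,0.07,-0.23,0,0,0,-1],[0,0,0,0,0,0,-1],[0,0,0,0,0,0,-1],[0,0,0,0,0,0,-1]]
  ]
}}

```text
time: 25.95
eef_pos: [0.593, 0.159, 0.2586]
tcp_rot: [0.771, 0.637, -0.001, 0.001]
contact_force: [-7.6, 0.4, 4.4]
opening: 0.24
finger_force: 39.4
```

```bash
python3 go.py; python3 - <<'E'
from h import *
p=np.array(ctrl.get_state()["eef_pos"]);y=np.radians(-10.9);ex=np.array([np.cos(y),np.sin(y)])
d=(np.array([.4946,.1782])+.245*ex-p[:2])@ex;print(d,np.degrees(np.arccos(d/.2457))-4.2)
E
```

```text
t 25.95 p [0.593  0.159  0.2586] yaw 79.1 z [-0.001 -0.003 -1.   ] open 20.4 ff 39.4 F [-7.6  0.4  4.4] q [ 0.1   0.15  1.72 -0.    1.27  0.29]
0.1447690639171415 49.69898439883978
```

Emit:
{"api": "send_rows", "payload": {
  "series": [
    [[0,0.08,-0.06,0,0,0,-1],[0,0,0,0,0,0,-1],[0,0,0,0,0,0,-1],[0,0,0,0,0,0,-1],[0,0,0,0,0,0,-1],[0,0,0,0,0,0,-1]]
  ]
}}

```text
time: 26.7
eef_pos: [0.5936, 0.1589, 0.259]
tcp_rot: [0.771, 0.637, -0.001, 0.001]
contact_force: [-8.7, -1.6, 5.0]
opening: 0.238
finger_force: 39.4
```

```bash
python3 go.py; python3 -c "
from plant import ctrl
print(ctrl.sign_off())"
```

```text
t 26.7 p [0.5936 0.1589 0.259 ] yaw 79.1 z [-0.001 -0.003 -1.   ] open 20.2 ff 39.4 F [-8.7 -1.6  5. ] q [ 0.1   0.15  1.72 -0.    1.27  0.29]
the job is handed in; nothing more can be done
None
```

Job handed in at 26.7 s: both white pieces are in the blue tray, the dark cube is in the steel tray, and the arm is holding the cutter frame open at about 50 degrees (my estimate, good to about 1 degree).

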